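# Fit the idler drum and hold the belt sander's tension arm back for the new belt

### The job

The bench belt sander is stripped for a belt change: lower the loose aluminium idler drum all the way down onto the bare spindle of the spring-loaded tension arm, without letting it drop, and let go of it. Then take the arm's upright black handle and swing the arm against its spring, clockwise seen from above, right to its stop, and finish while still holding it there by the handle, clear of the drum, so that I can slip the belt over. Leave the glue jar, the brass finger plane and the retaining knob where they are.

Things in the scene. Friction and masses are not known exactly. Their poses are not given: they have to be found in the camera images.
- drum: Loose idler drum: plain aluminium tube standing on end on the bench left of the sander, 50 mm outside diameter, 80 mm high, with a round 23 mm bore right through and dark bearing rings on both end faces; about 0.28 kg. Origin at the centre of its lower end (as it stands at the start), z up along the bore. It and the jar may swap places.
- sander: Belt sander fixed into the bench: grey deck, 30 mm high, origin on the bench; deck x -100 to 100, y -160 to 120 mm in its frame, front (-x) to the robot. Black rubber drive drum at (-30, 75), 50 wide, top z 140, its stud 157; work rest x -106 to -61, y -55 to 105, top z 55; pivot bolt of the tension arm at (50, -100), top z 97; dust port at the back, x 68 to 133, y 10 to 80, top z 100.
- tension_arm (a joint): Angle of the tension arm about its upright pivot bolt, rad: 0 at rest, growing as the arm turns clockwise seen from above; 0.50 is the hard stop. The spring pushes it back to 0 with 0.63 N m at rest rising evenly to 1.17 N m at the stop, about 7 N rising to 13 N at the handle; let go, it swings back.
- pivot_axis (a point): Point on the upright pivot axis of the tension arm, at the arm's upper face, 50 mm above the bench. The arm is a dark cast bell crank lying level just over the deck, at the sander's -y end: one limb, 85 mm long, carries the spindle; the other, 90 mm long, carries the handle. It swings between two stop pins.
- spindle_seat (a point): Centre of the steel shoulder (35 mm diameter), 60 mm above the bench, on which the fitted drum's lower end rests; moves with the arm. z up along the spindle: 20 mm diameter for 76 mm above this point, then a short cone to a 12 mm threaded stud ending 94 mm above this point (14 mm above a fitted drum). At rest at (-30, -129) mm in the sander's frame.
- handle: Upright black plastic grip, 18 mm diameter, on the arm's other limb; it revolves freely on its stem. Origin on its axis at the arm's upper face, 50 mm above the bench; the grip runs from 6 to 66 mm above the origin. It lies 90 mm from the pivot axis, at rest at (72, -187) mm in the sander's frame, and swings on an arc towards the sander's front (-x), to (27, -187) at the stop.
- jar: Bystander: amber glue jar, 58 mm diameter, 75 mm high, standing on the bench left of the sander. Origin at the centre of its base.
- plane: Bystander: small brass finger plane, 58 x 26 mm and about 32 mm high, on the bench at the far left. Origin at the centre of its sole.
- knob_nut: Bystander: black retaining knob, 36 mm diameter, 22 mm high, lying on the bench to the right of the sander. Origin at the centre of its underside.
- platen_top (a point): Middle of the upper edge of the sander's upright steel platen (the back plate of the belt), 138 mm above the bench, at (-53, 3) mm in the sander's frame. The platen is 5 mm thick and 85 mm long along the sander's y, so its near end is about 65 mm in y from the outside of a drum on the spindle at rest, and about 22 mm at the stop.
Things that resemble listed ones, but are neither listed nor needed, are in the scene too. What is shaped like the drum but green or purple is not meant.

How it is judged:
By the outcome, as a careful person would: the job done as asked, in the order asked, and still so for the second after the job is handed in, while the arm keeps its last pose, push and grip.
It also fails if it takes over 54 s, if anything falls off the work surface, if the arm or the gripper's body presses on something with over 40 N, if the wrist force passes 120 N, or if a joint passes its speed limit or range.

### The arm

A 7-joint arm with a two-finger parallel gripper is mounted at the origin on the work surface. World frame = base frame: x ahead of the robot, y to its left, z up, the work surface at z = 0. Lengths are in m, angles in rad, forces in N, time in s.
With the tool pointing down it reaches from about 0.425 to 0.875 m from the base axis. Payload 8.4 kg.
Tool frame: the origin (TCP) lies midway between the tips of the shut fingers; the grasp point (between the pads) lies 19 mm behind it (arm.grasp_offset is the distance from the TCP to the grasp point, in m); z points along the fingers, y is the direction in which the jaws open and shut (so a half turn about z gives the same grasp; the last joint's range is limited). The gripper opens to 85 mm and grips with 20 to 120 N. Pads are 22 mm wide; open, the fingers measure 114 mm over their backs; the gripper's body (76 mm by 85 mm) begins 54 mm behind the grasp point. The pads swing forward as they close: fully open they stand 13 mm farther back than shut.
Start: joints at [-1.413, 0.333, 0.04, 1.465, -0.013, 1.343, -0.059], TCP at [0.165, 0.629, 0.231] pointing down, gripper open.
Joint ranges: [-2.58, 2.58], [-0.38, 2.09], [-1.3, 1.39], [0.25, 2.4], [-1.5, 4.64], [0.08, 2.09], [-2.65, 2.65]. Speed limits (rad/s): [2.22, 2.22, 2.79, 2.79, 3.14, 3.14, 3.14].

### API

Orientations are given as a unit quaternion [x, y, z, w].
In Python, from workcell import arm gives the robot as it stands. The module is installed in compiled form; this text tells all that it offers.
- The arm moves only by the shell command python3 -m inch 'ROWS' [OPENING]. ROWS is JSON, one flat list of numbers, 4 for each row, row after row: the shift along the tool's x, y, z in m, then the turn about the tool's z in degrees. A call has 1 to 10 rows; each row is the pose to reach, as a shift and turn from the pose commanded when the call began, along the tool's axes at that moment; what a row does not reach only later rows make up. A row lasts 1/8 s, in which the tool goes at most 62.5 mm and 10.7 degrees, less where a joint would pass 70% of its speed; a pose out of reach is approached as far as the arm can. A call with a gripper value outside its range is refused whole. OPENING is the finger opening in m, from 0 to 0.0854, set as the call begins (- or left out, the last holds). The fingers move at their own pace and stop on an object; the grip force is fixed at half the most. Time passes only in rows, so rows that repeat a pose let the fingers close. It gives the time, the measured TCP pose, the force and the opening at its end, in the units of the state.
- arm.observe(): the state, without advancing time (a new reading comes with each control period).
- arm.snapshot(name): name is "side" or "top"; returns a dict with "img" (480x640x3 uint8, red, green, blue), "vfov" (degrees; the focal length in pixels is half the picture's height over the tangent of half this angle, whatever the lens; pixels are square), "cx", "cy" (the principal point, pixels), "R" (3x3) and "t" (3): a world point X has camera coordinates R X + t. Camera axes: x right, y down, z forward; pixel columns grow to the right and rows downward; lengths in m; the calibration is good to about 2 mm. A picture is of the moment at which its call begins. There is no depth.
- arm.finish_job(): hands the job in, once; it reports no verdict.
The state is a dict: "time": time; "joints": joint angles; "qd": joint speeds; "effort": joint torques, N m; "ee_pos": TCP position; "ee_rot": TCP orientation; "wrist_force": force on the tool from outside, world axes, zero at the start; "torque": the same for the moment, N m; "opening": opening from 0.0 (shut) to 1.0 (fully open).
Only numpy, scipy, OpenCV 4.12 (cv2) and the standard library are available. Lean on these libraries where they do the work, as an engineer would, in place of code of your own. Each camera call takes 0.05 s, during which the arm holds its last target. There are 200 camera calls.

## Working session

There is one attempt and no reset: what is moved stays moved. The work goes in short steps, Python scripts to look and compute and a shell command to move; the robot and the scene stay as the last step left them, time stands still between calls to the robot, and variables do not carry over. Pictures are saved under pics/ and viewed, about 8 in all and at most 12, crops included, and the job is handed in when it is done.

```bash
mkdir -p pics; cat > h.py <<'E'
import numpy as np,cv2
from workcell import arm
from scipy.spatial.transform import Rotation as Ro
def snap(n,f=None):
    s=arm.snapshot(n); s['f']=240/np.tan(np.radians(s['vfov'])/2)
    s['R']=np.array(s['R']); s['t']=np.array(s['t'])
    if f: cv2.imwrite('pics/'+f,s['img'][:,:,::-1])
    return s
def ray(s,u,v,z):
    d=s['R'].T@np.array([(u-s['cx'])/s['f'],(v-s['cy'])/s['f'],1]); c=-s['R'].T@s['t']
    return c+d*(z-c[2])/d[2]
def proj(s,X):
    p=s['R']@np.array(X)+s['t']; return s['f']*p[:2]/p[2]+[s['cx'],s['cy']]
def tool(o,X):
    "shift in tool axes from current tcp to world X"
    return Ro.from_quat(o['ee_rot']).inv().apply(np.array(X)-o['ee_pos'])
E
python3 - <<'E'
from h import *
np.set_printoptions(precision=4,suppress=True)
for n in ['top','side']:
    s=snap(n,n+'0.png'); print(n,s['f'],s['cx'],s['cy'],-s['R'].T@s['t'],s['R'])
o=arm.observe(); print(o, arm.grasp_offset); print(Ro.from_quat(o['ee_rot']).as_matrix())
E
```

```text
top 613.0284567336813 320.95073737002997 236.92588519709957 [ 0.2906 -0.0053  1.532 ] [[ 0.01   -0.9999 -0.011 ]
 [-0.9857 -0.008  -0.1681]
 [ 0.168   0.0126 -0.9857]]
side 473.3310245775805 320.82289773257804 235.32796158050078 [0.336  0.9833 0.6905] [[-0.9731 -0.2301  0.0106]
 [-0.1267  0.4962 -0.8589]
 [ 0.1924 -0.8371 -0.512 ]]
{'time': 0.1, 'joints': array([-1.4132,  0.3338,  0.0398,  1.4662, -0.0134,  1.3433, -0.0585]), 'qd': array([ 0.0003, -0.0022, -0.0024, -0.0016, -0.0023, -0.0002,  0.0008]), 'effort': array([  0.005 , -66.0028,   1.3706, -40.648 ,   0.0169,   0.0089,
         0.0001]), 'ee_pos': array([0.165 , 0.6283, 0.2305]), 'ee_rot': array([ 0.1281,  0.9918, -0.0007, -0.    ]), 'wrist_force': array([-0.8474, -0.0791,  0.386 ]), 'torque': array([-0.0062,  0.0062,  0.1016]), 'opening': 0.9985043001147773} 0.0187
[[-0.9672  0.254  -0.0003]
 [ 0.254   0.9672 -0.0014]
 [-0.0001 -0.0014 -1.    ]]
```

View pics/top0.png

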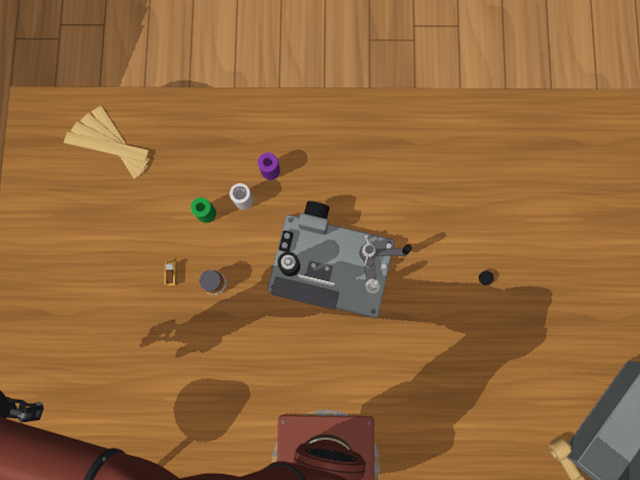

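View pics/side0.png

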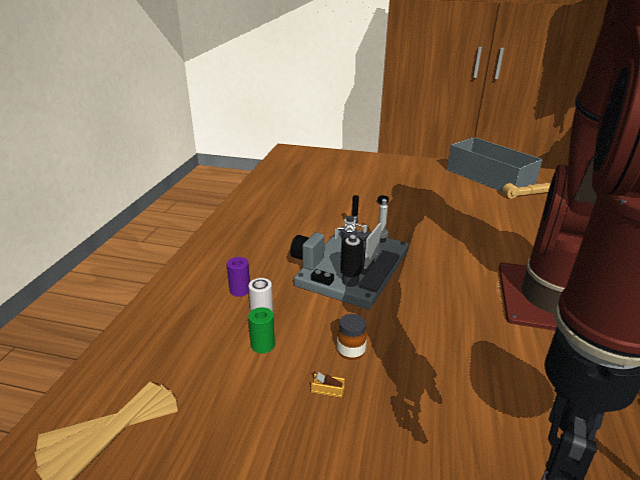

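The top view shows the aluminium drum at about (240,190), with the green (203,205) and purple (269,162) decoys on either side. The spindle is at about (373,286), the pivot at (368,250), the handle at (406,250), and the jar at (211,281). I'll enlarge both views next.

```bash
python3 - <<'E'
import cv2
a=cv2.imread('pics/top0.png')[140:330,180:430]; cv2.imwrite('pics/topc.png',cv2.resize(a,None,fx=3,fy=3,interpolation=2))
a=cv2.imread('pics/side0.png')[180:370,220:420]; cv2.imwrite('pics/sidec.png',cv2.resize(a,None,fx=3,fy=3,interpolation=2))
E
```

```text
(no output)
```

View pics/topc.png

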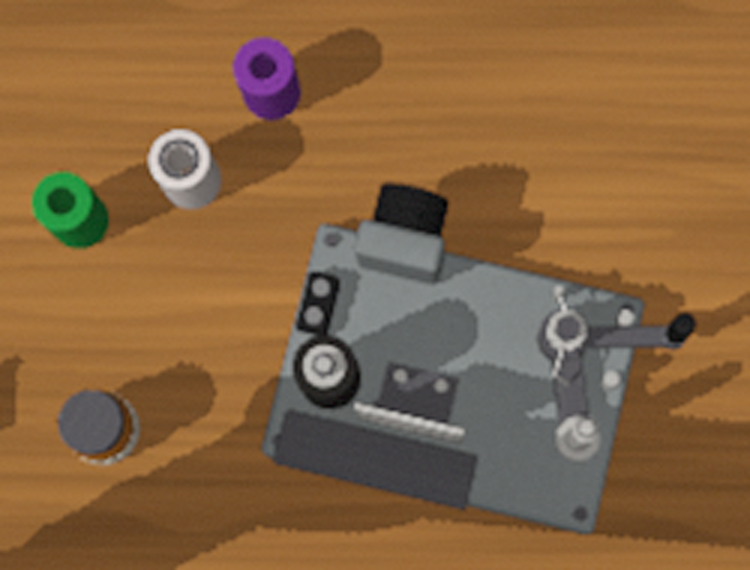

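View pics/sidec.png

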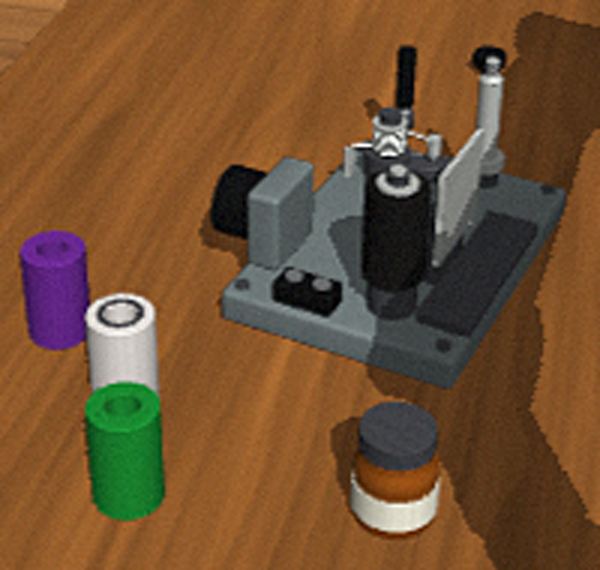

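The crops give the deck corners in the top view at (318,226), (643,298), (592,532) and (263,455). The drum top face is at (180,161), the spindle tip near (584,428) and the handle top near (683,325). In the side crop the spindle tip is near (493,62), the handle top near (407,50) and the drum top face at (121,313).

```bash
python3 - <<'E'
from h import *
np.set_printoptions(precision=4,suppress=True)
T=snap('top');S=snap('side')
t=lambda u,v:(u/3+180-1/3,v/3+140-1/3)
sd=lambda u,v:(u/3+220-1/3,v/3+180-1/3)
C=np.array([ray(T,*t(*c),0.03)[:2] for c in [(318,226),(643,298),(592,532),(263,455)]])
L=np.array([(.1,.12),(.1,-.16),(-.1,-.16),(-.1,.12)])
cm,lm=C.mean(0),L.mean(0)
H=(L-lm).T@(C-cm);U,_,V=np.linalg.svd(H);R=V.T@U.T
sw=lambda p:R@(np.array(p)-lm)+cm
print('yaw',np.degrees(np.arctan2(R[1,0],R[0,0])),'origin',sw((0,0)),'res',np.linalg.norm([sw(l)-c for l,c in zip(L,C)],axis=1))
for n,p,z,a,b in [('spindle tip',(-.03,-.129),.154,(584,428),(493,62)),('handle',(.072,-.187),.116,(683,325),(407,50)),('drive',(-.03,.075),.157,(324,363),(399,172)),('pivot',(.05,-.1),.097,(569,326),None)]:
    w=sw(p); X=[*w,z]
    print(n,w,'top ray',ray(T,*t(*a),z)[:2],'side ray',ray(S,*sd(*b),z)[:2] if b else '')
print('drum',ray(T,*t(180,161),.08)[:2],ray(S,*sd(121,313),.08)[:2])
print('handle at stop',sw((.027,-.187)),'spin at stop',)
for n,a,z in [('green',(63,201),.09),('purple',(264,66),.09),('jar',(91,422),.075)]: print(n,ray(T,*t(*a),z)[:2])
E
```

```text
yaw -12.411548611533272 origin [0.4806 0.0082] res [0.0028 0.0023 0.0029 0.0034]
spindle tip [ 0.4235 -0.1113] top ray [ 0.4228 -0.1089] side ray [ 0.4223 -0.1022]
handle [ 0.5107 -0.1899] top ray [ 0.5074 -0.189 ] side ray [ 0.508  -0.1838]
drive [0.4674 0.0879] top ray [0.4699 0.0869] side ray [0.4672 0.1006]
pivot [ 0.5079 -0.1002] top ray [ 0.5087 -0.1017] side ray 
drum [0.6442 0.2123] [0.6449 0.2156]
handle at stop [ 0.4667 -0.1802] spin at stop
green [0.608  0.3039]
purple [0.7216 0.1449]
jar [0.4317 0.2771]
```

```bash
cat > go.py <<'E'
import sys
from h import *
np.set_printoptions(precision=4,suppress=True)
o=arm.observe(); X=eval(sys.argv[1])
print('t',o['time'],'pos',o['ee_pos'],'F',o['wrist_force'],'open',o['opening']*.0854,'j',o['joints']);print('shift',tool(o,X))
print('tooly',Ro.from_quat(o['ee_rot']).as_matrix()[:,1])
E
python3 go.py '[.6445,.2135,.16]'
```

```text
t 0.2 pos [0.165  0.6284 0.2308] F [-0.5893 -1.0571 -0.0165] open 0.08555936747409101 j [-1.4132  0.3337  0.0399  1.4659 -0.0134  1.3433 -0.0585]
shift [-0.5691 -0.2795  0.0711]
tooly [ 0.254   0.9672 -0.001 ]
```

```bash
python3 -m inch '[-0.02,-0.01,0,0,-0.06,-0.03,0,0,-0.11,-0.054,0,0,-0.16,-0.08,0,0,-0.21,-0.104,0,0,-0.26,-0.128,0,0,-0.31,-0.152,0,0,-0.36,-0.177,0,0,-0.4,-0.196,0,0,-0.43,-0.211,0,0]' 0.0854; python3 -m inch '[-0.03,-0.015,0,0,-0.06,-0.03,0,0,-0.09,-0.045,0,0,-0.115,-0.057,0.01,0,-0.13,-0.064,0.02,0,-0.138,-0.068,0.04,0,-0.139,-0.0685,0.06,0,-0.139,-0.0685,0.07,0,-0.139,-0.0685,0.07,0]'; python3 go.py '[.6445,.2135,.045]'; python3 - <<'E'
from h import *
a=snap('top')['img'][140:330,180:430,::-1]; b=snap('side')['img'][180:370,200:420,::-1]
cv2.imwrite('pics/p5.png',np.hstack([cv2.resize(x,(400,304),interpolation=2) for x in(a,b)]))
E
```

```text
time: 1.45
ee_pos: [0.5294, 0.3117, 0.2315]
ee_rot: [0.13, 0.992, -0.0, 0.0]
wrist_force: [-0.4, 1.5, -0.2]
opening: 1.002
time: 2.58
ee_pos: [0.6434, 0.2146, 0.1602]
ee_rot: [0.127, 0.992, -0.0, -0.001]
wrist_force: [-0.0, 1.3, -0.1]
opening: 0.999
t 2.575 pos [0.6434 0.2146 0.1602] F [-0.0272  1.3339 -0.0686] open 0.08528555844049986 j [-0.6549  0.4481  0.3649  1.4906 -0.1647  1.2351  1.0471]
shift [-0.0015 -0.0007  0.1152]
tooly [ 0.2527  0.9676 -0.0008]
```

View pics/p5.png

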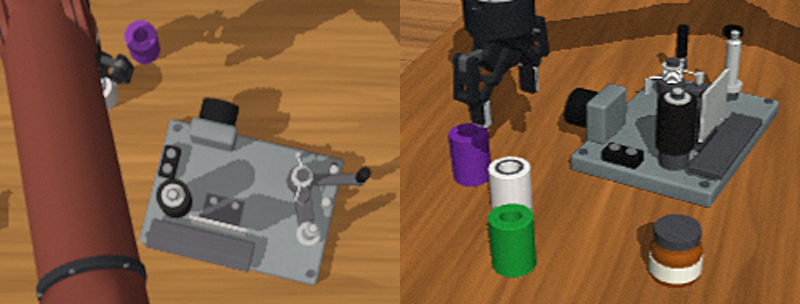

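The fingertips straddle the drum in the side view: (485,122) and (533,88) around the drum top at (510,168). I'll go down and grip.

```bash
python3 -m inch '[-0.0015,-0.0005,0.03,0,-0.0015,-0.0005,0.065,0,-0.0015,-0.0005,0.095,0,-0.0015,-0.0005,0.113,0,-0.0015,-0.0005,0.118,0,-0.0015,-0.0005,0.118,0]'; python3 -m inch '[0,0,0,0,0,0,0,0,0,0,0,0,0,0,0,0,0,0,0,0,0,0,0,0,0,0,0,0,0,0,0,0]' 0.035;  python3 -m inch '[0,0,-0.002,0,0,0,-0.01,0,0,0,-0.03,0,0,0,-0.06,0,0,0,-0.1,0,0,0,-0.14,0,0,0,-0.165,0,0,0,-0.178,0,0,0,-0.18,0]'; python3 go.py '[.4228,-.1105,.23]'
```

```text
time: 3.42
ee_pos: [0.6463, 0.2131, 0.0442]
ee_rot: [0.128, 0.992, 0.0, 0.0]
wrist_force: [-0.5, 0.3, 0.8]
opening: 1.002
time: 4.42
ee_pos: [0.6465, 0.2132, 0.0446]
ee_rot: [0.128, 0.992, 0.0, 0.001]
wrist_force: [-0.1, 0.3, 6.9]
opening: 0.562
time: 5.55
ee_pos: [0.646, 0.2129, 0.2243]
ee_rot: [0.128, 0.992, 0.0, 0.001]
wrist_force: [-0.2, 0.7, -4.0]
opening: 0.569
t 5.55 pos [0.646  0.2129 0.2243] F [-0.2254  0.6577 -4.0408] open 0.04860021530769263 j [-0.6575  0.4115  0.3781  1.4078 -0.152   1.3497  1.039 ]
shift [ 0.1337 -0.3695 -0.0061]
tooly [0.2541 0.9672 0.0008]
```

```bash
python3 -m inch '[0.005,-0.015,0,0,0.02,-0.055,0,0,0.037,-0.103,0,0,0.056,-0.155,0,0,0.075,-0.208,0,0,0.094,-0.26,0,0,0.112,-0.309,0,0,0.125,-0.345,0,0,0.132,-0.365,0,0,0.1337,-0.3695,0,0]'; python3 -m inch '[0,0,0,0,0,0,0,0,0,0,0,0]'; python3 go.py '[.4228,-.1105,.23]'; python3 - <<'E'
from h import *
a=snap('top')['img'][200:330,290:460,::-1]; b=snap('side')['img'][150:280,300:470,::-1]
cv2.imwrite('pics/p6.png',np.vstack([cv2.resize(x,(680,520),interpolation=2) for x in(b,)]));cv2.imwrite('pics/p6t.png',cv2.resize(a,(680,520),interpolation=2))
E
```

```text
time: 6.8
ee_pos: [0.4218, -0.1111, 0.223]
ee_rot: [0.129, 0.992, 0.0, -0.0]
wrist_force: [-0.2, 0.8, -2.0]
opening: 0.563
time: 7.18
ee_pos: [0.423, -0.1098, 0.2232]
ee_rot: [0.127, 0.992, -0.0, -0.0]
wrist_force: [0.3, -0.6, -2.0]
opening: 0.565
t 7.175 pos [ 0.423  -0.1098  0.2232] F [ 0.2969 -0.6285 -2.04  ] open 0.04826924099287617 j [-0.4531 -0.1528  0.555   1.9849  0.0842  1.2882  1.3885]
shift [ 0.     -0.0007 -0.0068]
tooly [ 0.2527  0.9675 -0.0006]
```

View pics/p6.png

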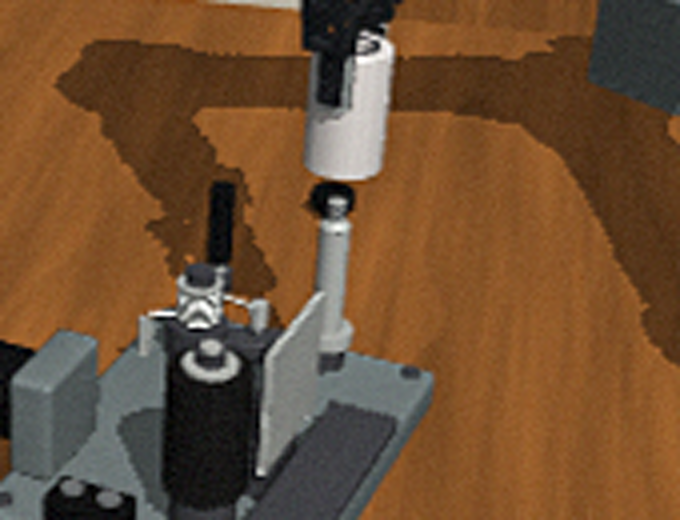

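The drum hangs from the jaws with its lower rim near (344,168), and the spindle stud is at (338,200). The drum seems to lean slightly. I'll measure both in the side view and check the top view.

```bash
python3 - <<'E'
from h import *
np.set_printoptions(precision=4,suppress=True)
S=snap('side','s7.png'); g=S['img'].astype(int)
def mid(u0,u1,v0,v1,th,step=3):
    out=[]
    for v in range(v0,v1,step):
        r=cv2.cvtColor(S['img'][v:v+1],cv2.COLOR_RGB2HSV)[0,u0:u1].astype(int)
        m=np.where((r[:,1]<60)&(r[:,2]>th))[0]
        if len(m): out.append((v,u0+m.min(),u0+m.max(),(2*u0+m.min()+m.max())/2))
    return np.array(out)
d=mid(370,405,162,196,110,2); s=mid(370,395,200,237,90,3)
print('drum rows\n',d,'\nspindle\n',s)
o=arm.observe()
for z in (.26,.25,.22,.18): print('tcp axis z',z,proj(S,[*o['ee_pos'][:2],z]))
for z in (.154,.136,.06): print('spindle axis',z,proj(S,[.4228,-.1105,z]))
print(proj(S,[.4228+.01,-.1105,.18]),proj(S,[.4228,-.1005,.18]))
E
```

```text
drum rows
 [[162.  389.  398.  393.5]
 [164.  388.  398.  393. ]
 [166.  386.  397.  391.5]
 [168.  386.  397.  391.5]
 [170.  386.  397.  391.5]
 [172.  386.  397.  391.5]
 [174.  386.  397.  391.5]
 [176.  386.  396.  391. ]
 [178.  383.  396.  389.5]
 [180.  378.  396.  387. ]
 [182.  378.  395.  386.5]
 [184.  378.  395.  386.5]
 [186.  378.  395.  386.5]
 [188.  377.  395.  386. ]
 [190.  377.  394.  385.5]
 [192.  378.  394.  386. ]
 [194.  383.  391.  387. ]] 
spindle
 [[200.  382.  386.  384. ]
 [203.  383.  385.  384. ]
 [206.  380.  387.  383.5]
 [209.  381.  386.  383.5]
 [212.  380.  386.  383. ]
 [215.  380.  386.  383. ]
 [218.  379.  385.  382. ]
 [221.  380.  385.  382.5]
 [224.  378.  385.  381.5]
 [227.  376.  385.  380.5]
 [230.  373.  386.  379.5]
 [233.  370.  387.  378.5]
 [236.  370.  386.  378. ]]
tcp axis z 0.26 [387.6162 159.8398]
tcp axis z 0.25 [387.2774 163.6854]
tcp axis z 0.22 [386.2788 175.0209]
tcp axis z 0.18 [384.9872 189.681 ]
spindle axis 0.154 [384.1711 198.8973]
spindle axis 0.136 [383.6168 205.19  ]
spindle axis 0.06 [381.3659 230.7403]
[381.0315 189.2082] [384.5212 191.295 ]
```

View pics/p6t.png

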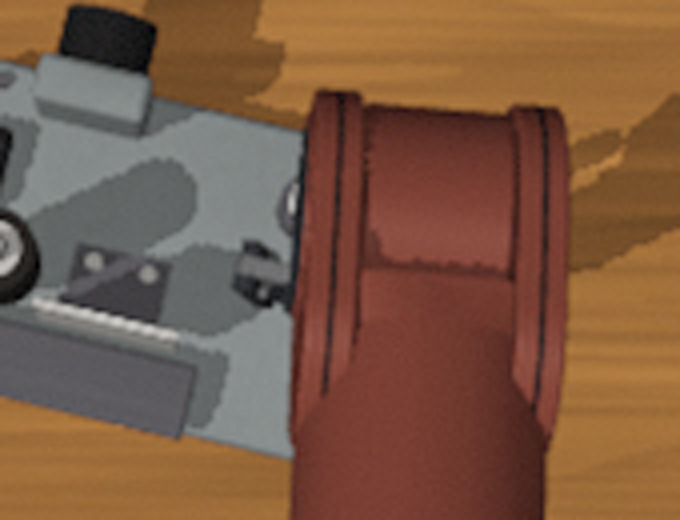

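The arm hides the drum in the top view. In the side view the drum is upright. Its axis sits about 1.8 mm in -x from the TCP, which matches the offset at the grasp. I'll correct for that and descend in guarded steps.

```bash
python3 -m inch '[-0.0013,0.0003,0,0,-0.0013,0.0003,0.01,0,-0.0013,0.0003,0.02,0,-0.0013,0.0003,0.028,0,-0.0013,0.0003,0.034,0,-0.0013,0.0003,0.034,0]'; python3 -m inch '[0,0,0.004,0,0,0,0.008,0,0,0,0.012,0,0,0,0.012,0]'; python3 go.py '[.4243,-.1098,.1046]'; python3 - <<'E'
from h import *
b=snap('side')['img'][160:250,340:430,::-1]
cv2.imwrite('pics/p8.png',cv2.resize(b,(540,540),interpolation=2))
E
```

```text
time: 8.07
ee_pos: [0.4236, -0.1105, 0.1889]
ee_rot: [0.128, 0.992, -0.0, -0.0]
wrist_force: [-0.1, -0.6, -1.8]
opening: 0.566
time: 8.57
ee_pos: [0.4237, -0.1105, 0.177]
ee_rot: [0.128, 0.992, -0.0, -0.0]
wrist_force: [0.8, -0.3, -1.3]
opening: 0.563
t 8.575 pos [ 0.4237 -0.1105  0.177 ] F [ 0.7858 -0.3265 -1.2574] open 0.048079856413140304 j [-0.4501 -0.107   0.5753  2.0487  0.063   1.1841  1.4128]
shift [-0.0005  0.0009  0.0724]
tooly [ 0.254   0.9672 -0.0003]
```

View pics/p8.png

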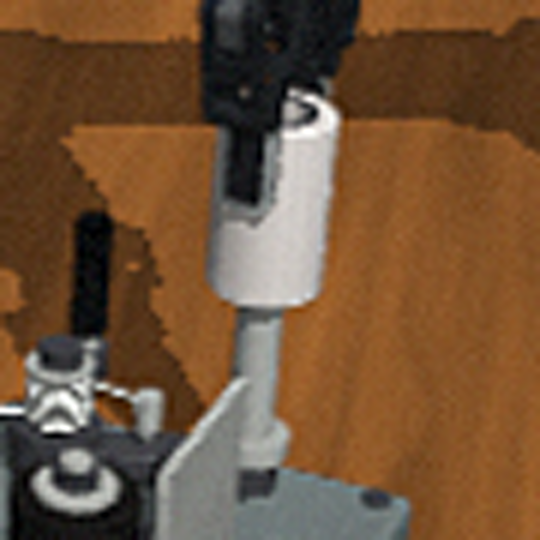

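The stud is inside the bore, and the drum still sits about 1.5 mm to -x of the spindle (bottom mid 266 against about 262). I'll correct that and continue.

```bash
python3 -m inch '[-0.0014,0.0007,0,0,-0.0014,0.0007,0.003,0,-0.0014,0.0007,0.007,0,-0.0014,0.0007,0.012,0,-0.0014,0.0007,0.012,0]'; python3 -m inch '[0,0,0.004,0,0,0,0.008,0,0,0,0.012,0,0,0,0.012,0]'; python3 go.py '[.425,-.11,.1046]'
```

```text
time: 9.25
ee_pos: [0.4252, -0.1102, 0.1648]
ee_rot: [0.128, 0.992, -0.0, -0.0]
wrist_force: [0.1, -0.8, -1.9]
opening: 0.564
time: 9.75
ee_pos: [0.4253, -0.1102, 0.153]
ee_rot: [0.128, 0.992, -0.0, -0.0]
wrist_force: [-0.4, -0.2, -2.2]
opening: 0.566
t 9.75 pos [ 0.4253 -0.1102  0.153 ] F [-0.3552 -0.1671 -2.1583] open 0.04832095905596634 j [-0.4488 -0.0746  0.5855  2.0767  0.0459  1.1278  1.4296]
shift [0.0004 0.0002 0.0484]
tooly [ 0.254   0.9672 -0.0003]
```

```bash
python3 -m inch '[0,0,0.006,0,0,0,0.012,0,0,0,0.018,0,0,0,0.024,0,0,0,0.024,0]'; python3 -m inch '[0,0,0.005,0,0,0,0.01,0,0,0,0.015,0,0,0,0.019,0,0,0,0.019,0]'; python3 -m inch '[0,0,0.002,0,0,0,0.004,0,0,0,0.004,0]'; python3 go.py '[.425,-.11,.1046]'
```

```text
time: 10.38
ee_pos: [0.4252, -0.1103, 0.1288]
ee_rot: [0.128, 0.992, -0.0, -0.0]
wrist_force: [-0.2, -0.7, -2.2]
opening: 0.565
time: 11.0
ee_pos: [0.4253, -0.1103, 0.11]
ee_rot: [0.128, 0.992, -0.0, -0.0]
wrist_force: [-0.6, 0.3, -2.3]
opening: 0.567
time: 11.38
ee_pos: [0.4254, -0.1102, 0.1062]
ee_rot: [0.128, 0.992, -0.0, -0.0]
wrist_force: [-0.4, 0.5, -2.9]
opening: 0.564
t 11.375 pos [ 0.4254 -0.1102  0.1062] F [-0.4316  0.4788 -2.925 ] open 0.048189257767028204 j [-0.4431 -0.0067  0.6021  2.1306  0.0046  1.0166  1.4706]
shift [0.0004 0.0001 0.0016]
tooly [ 0.254   0.9672 -0.0001]
```

```bash
python3 -m inch '[0,0,0.001,0,0,0,0.001,0]'; python3 -m inch '[0,0,0.001,0,0,0,0.001,0]';  python3 -m inch '[0,0,0.001,0,0,0,0.001,0]'
```

```text
time: 11.62
ee_pos: [0.4254, -0.1102, 0.1053]
ee_rot: [0.128, 0.992, -0.0, -0.0]
wrist_force: [-1.7, 0.9, -3.3]
opening: 0.563
time: 11.88
ee_pos: [0.4254, -0.1102, 0.1044]
ee_rot: [0.128, 0.992, 0.0, -0.0]
wrist_force: [-2.9, 1.0, 1.3]
opening: 0.565
time: 12.12
ee_pos: [0.4255, -0.1102, 0.1043]
ee_rot: [0.128, 0.992, 0.0, -0.0]
wrist_force: [-9.1, 2.8, 15.4]
opening: 0.564
```

It is seated, with the vertical force up to +15 N at the expected height. I'll ease off, open, lift clear and check.

```bash
python3 -m inch '[0,0,-0.001,0,0,0,-0.001,0]'; python3 -m inch '[0,0,0,0,0,0,0,0,0,0,0,0,0,0,0,0,0,0,0,0,0,0,0,0]' 0.08; python3 -m inch '[0,0,-0.01,0,0,0,-0.03,0,0,0,-0.06,0,0,0,-0.09,0,0,0,-0.115,0,0,0,-0.12,0]'; python3 go.py '[.509,-.189,.2]'; python3 - <<'E'
from h import *
b=snap('side')['img'][160:260,330:430,::-1]
cv2.imwrite('pics/p9.png',cv2.resize(b,(500,500),interpolation=2))
E
```

```text
time: 12.38
ee_pos: [0.4255, -0.1102, 0.1044]
ee_rot: [0.128, 0.992, 0.0, 0.0]
wrist_force: [-4.3, 0.7, 1.3]
opening: 0.563
time: 13.12
ee_pos: [0.4255, -0.1102, 0.1043]
ee_rot: [0.128, 0.992, -0.0, 0.0]
wrist_force: [-0.4, -0.9, -0.2]
opening: 0.938
time: 13.88
ee_pos: [0.4263, -0.1104, 0.2263]
ee_rot: [0.128, 0.992, 0.0, 0.002]
wrist_force: [-0.1, 0.3, -0.7]
opening: 0.936
t 13.875 pos [ 0.4263 -0.1104  0.2263] F [-0.1192  0.3197 -0.6983] open 0.07990127044688289 j [-0.4574 -0.1503  0.5609  1.9763  0.0823  1.2906  1.3897]
shift [-0.0999 -0.055   0.0265]
tooly [0.2541 0.9672 0.0011]
```

View pics/p9.png

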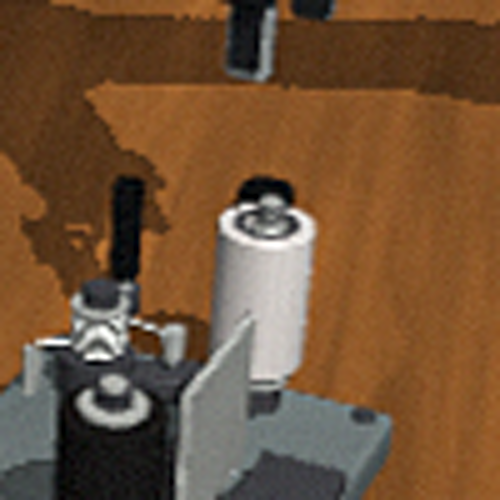

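The drum stands on the shoulder with the stud showing above it at (270,205). The handle is unmoved at (130,180). Next I'll turn the jaws to the handle's swing direction and go above it.

```bash
python3 -m inch '[-0.005,-0.003,0,6,-0.015,-0.008,0,15,-0.03,-0.016,0,25,-0.045,-0.024,0,35,-0.06,-0.032,0,45,-0.075,-0.04,0,55,-0.088,-0.047,0,65,-0.096,-0.052,0,74,-0.1,-0.054,0,82,-0.1002,-0.054,0,87]' 0.06; python3 -m inch '[0,0,0.02,0,0,0,0.04,0,0,0,0.06,0,0,0,0.08,0,0,0,0.085,0,0,0,0.085,0]'; python3 go.py '[.5095,-.188,.07]';  python3 - <<'E'
from h import *
S=snap('side'); b=S['img'][160:260,330:430,::-1]
cv2.imwrite('pics/p10.png',cv2.resize(b,(500,500),interpolation=2))
E
```

```text
time: 15.18
ee_pos: [0.5082, -0.1881, 0.2231]
ee_rot: [0.777, 0.63, -0.001, -0.0]
wrist_force: [0.0, -0.5, 0.4]
opening: 0.701
time: 15.92
ee_pos: [0.5083, -0.188, 0.139]
ee_rot: [0.776, 0.631, -0.0, -0.0]
wrist_force: [1.1, 0.5, 0.2]
opening: 0.703
t 15.925 pos [ 0.5083 -0.188   0.139 ] F [1.0917 0.4925 0.1805] open 0.06003272516461341 j [-0.326   0.2107  0.6783  1.8722 -0.1464  1.1096  0.2024]
shift [0.0002 0.0012 0.069 ]
tooly [ 0.9791 -0.2032 -0.0009]
```

View pics/p10.png

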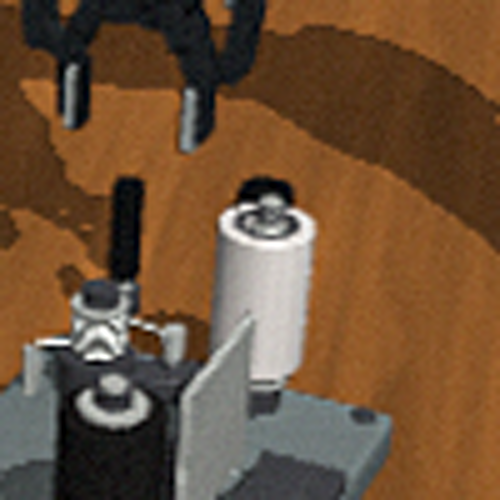

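The fingertips at (75,125) and (190,148) straddle the handle at (130,180). I'll go down and grip.

```bash
python3 -m inch '[0,0.001,0.02,0,0,0.001,0.04,0,0,0.001,0.055,0,0,0.001,0.066,0,0,0.001,0.066,0]'; python3 -m inch '[0,0,0,0,0,0,0,0,0,0,0,0,0,0,0,0,0,0,0,0,0,0,0,0,0,0,0,0]' 0.005; python3 go.py '[.5095,-.188,.07]'
```

```text
time: 16.6
ee_pos: [0.5093, -0.1881, 0.0729]
ee_rot: [0.776, 0.631, -0.0, -0.0]
wrist_force: [-0.4, -0.2, 0.5]
opening: 0.702
time: 17.48
ee_pos: [0.51, -0.1882, 0.074]
ee_rot: [0.776, 0.631, 0.0, 0.0]
wrist_force: [-2.1, 0.4, 5.7]
opening: 0.19
t 17.475 pos [ 0.51   -0.1882  0.074 ] F [-2.1184  0.3692  5.7142] open 0.016261758521358652 j [-0.2913  0.3003  0.6551  1.9302 -0.219   0.981   0.2603]
shift [ 0.0001 -0.0005  0.004 ]
tooly [ 0.9791 -0.2032  0.0008]
```

```bash
python3 -m inch '[-0.0008,-0.004,0,0,-0.0016,-0.008,0,0,-0.0021,-0.012,0,0,-0.0025,-0.016,0,0,-0.0028,-0.022,0,0,-0.0028,-0.022,0,0]'; python3 -m inch '[0.0002,-0.004,0,0,0.0004,-0.008,0,0,0.0008,-0.012,0,0,0.0014,-0.0157,0,0,0.0023,-0.02,0,0,0.0023,-0.02,0,0]'; python3 go.py '[.4667,-.179,.074]'
```

```text
time: 18.23
ee_pos: [0.4897, -0.1862, 0.0741]
ee_rot: [0.775, 0.632, 0.002, 0.002]
wrist_force: [8.8, -1.5, -4.0]
opening: 0.19
time: 18.98
ee_pos: [0.4712, -0.1802, 0.0741]
ee_rot: [0.775, 0.632, 0.002, 0.002]
wrist_force: [11.6, -2.2, -8.0]
opening: 0.197
t 18.975 pos [ 0.4712 -0.1802  0.0741] F [11.6498 -2.2142 -7.9975] open 0.01682147406971652 j [-0.3264  0.208   0.671   2.0258 -0.1589  0.9518  0.2223]
shift [ 0.0002 -0.0046  0.0001]
tooly [ 0.9793 -0.2022  0.0062]
```

```bash
python3 -m inch '[0.0005,-0.002,0.0005,0,0.001,-0.004,0.001,0,0.001,-0.004,0.001,0]'; python3 -m inch '[0.0005,-0.001,0,0,0.0005,-0.002,0,0,0.0005,-0.002,0,0]'; python3 -m inch '[0.0003,-0.001,0,0,0.0003,-0.001,0,0]'; python3 go.py '[.4667,-.179,.074]'
```

```text
time: 19.35
ee_pos: [0.4686, -0.179, 0.074]
ee_rot: [0.775, 0.631, 0.002, 0.003]
wrist_force: [12.5, -2.4, -1.7]
opening: 0.193
time: 19.73
ee_pos: [0.4669, -0.1781, 0.074]
ee_rot: [0.775, 0.631, 0.002, 0.004]
wrist_force: [13.3, -2.5, -1.7]
opening: 0.195
time: 19.98
ee_pos: [0.4662, -0.1777, 0.074]
ee_rot: [0.775, 0.631, 0.003, 0.004]
wrist_force: [13.5, -3.1, -3.4]
opening: 0.193
t 19.975 pos [ 0.4662 -0.1777  0.074 ] F [13.4731 -3.1207 -3.3985] open 0.01646311908575663 j [-0.334   0.1924  0.6722  2.0409 -0.1478  0.9455  0.2112]
shift [-0.0011  0.0007  0.0001]
tooly [ 0.9793 -0.2024  0.0091]
```

```bash
for i in 1 ; do python3 -m inch '[0.0003,-0.001,0,0,0.0003,-0.001,0,0]'; done; python3 -m inch '[0.0003,-0.001,0,0,0.0003,-0.001,0,0]'; python3 -m inch '[0.0003,-0.001,0,0,0.0003,-0.001,0,0]'
```

```text
time: 20.23
ee_pos: [0.4661, -0.1777, 0.0741]
ee_rot: [0.775, 0.631, 0.003, 0.005]
wrist_force: [18.3, -5.5, -8.6]
opening: 0.194
time: 20.48
ee_pos: [0.4659, -0.1776, 0.0742]
ee_rot: [0.775, 0.631, 0.003, 0.006]
wrist_force: [22.7, -8.5, -12.6]
opening: 0.193
time: 20.72
ee_pos: [0.4658, -0.1775, 0.0742]
ee_rot: [0.775, 0.631, 0.004, 0.006]
wrist_force: [27.4, -10.1, -18.6]
opening: 0.195
```

The motion has stopped and the force is climbing, so this is the hard stop. I'll ease off a little and check.

```bash
python3 -m inch '[-0.0003,0.0012,0.0005,0,-0.0003,0.0012,0.0005,0,-0.0003,0.0012,0.0005,0,-0.0003,0.0012,0.0005,0]'; python3 - <<'E'
from h import *
S=snap('side'); b=S['img'][150:260,330:440,::-1]; a=snap('top')['img'][215:325,300:410,::-1]
cv2.imwrite('pics/p11.png',np.hstack([cv2.resize(x,(400,400),interpolation=2) for x in(b,a)]))
E
```

```text
time: 21.22
ee_pos: [0.466, -0.1776, 0.0741]
ee_rot: [0.775, 0.631, 0.003, 0.005]
wrist_force: [19.6, -6.1, -6.2]
opening: 0.192
```

View pics/p11.png

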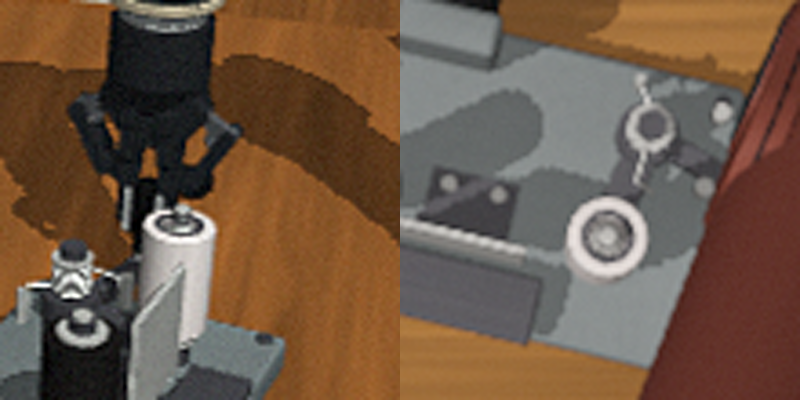

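The top view shows the limb against the stop pin at (705,185), with the drum upright on the spindle at (607,237). The side view shows the gripper on the handle, clear of the drum. Handing in.

```bash
python3 -c "
from workcell import arm
o=arm.observe(); print(o['time'],o['ee_pos'],o['wrist_force'],o['opening']); print(arm.finish_job())"
```

```text
21.325 [ 0.46601415 -0.17766609  0.07407141] [19.3883489  -6.39776047 -5.71434326] 0.1944415261372428
the job is handed in; nothing more can be done
None
```

The job is done and handed in at 21.3 s. The aluminium drum is on the spindle, and the robot is holding the tension arm at its stop by the handle.

- **Drum:** I lowered it under control with the grip closed until it met the shoulder, at the expected height and with a vertical force of 15 N. I then let go and lifted away. A picture afterwards showed it upright with the stud standing above it.
- **Tension arm:** I gripped the handle and swung the arm clockwise until it stopped moving and the force climbed to about 29 N. I then eased back to about 20 N sideways, still above the roughly 13 N the spring needs.
- **Last checks:** The last pictures show the limb against its stop pin and the gripper clear of the drum. The handle measured (0.466, -0.178) against a predicted (0.467, -0.180). No check failed.
- **Not checked:** I did not photograph the jar, plane and retaining knob again at the end. I never gripped them, and I felt no unexpected contact. The clearance between gripper and drum was judged from pictures and geometry, not measured.

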